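# Rake out the lower run of a headlamp's seal channel

### The arm

A 6-joint arm with a two-finger parallel gripper is mounted at the origin on the work surface. World frame = base frame: x ahead of the robot, y to its left, z up, the work surface at z = 0. Lengths are in mm, angles in rad, forces in N, time in s.
With the tool pointing down it reaches from about 275 to 825 mm from the base axis. Payload 5.2 kg.
Tool frame: the origin (TCP) lies midway between the tips of the shut fingers; the grasp point (between the pads) lies 19 mm behind it; z points along the fingers, y is the line along which they close (so a half turn about z gives the same grasp; the last joint's range is limited). The gripper opens to 93 mm and grips with 3 to 60 N. Pads are 15 mm wide; open, the fingers measure 128 mm over their backs; the gripper's body (75 mm by 188 mm) begins 65 mm behind the grasp point.
Start: joints at [1.105, 0.259, 1.535, -0, 1.348, -0.203], TCP at [142.859, 531.127, 218.653] pointing down, gripper open.
Joint ranges: [-3.14, 3.14], [-0.91, 2.08], [0.19, 2.58], [-1.22, 4.36], [0.22, 2.71], [-3.12, 3.12]. Speed limits (rad/s): [2.57, 2.57, 3.14, 3.14, 3.14, 3.14].

### API

Orientations are given as a rotation vector (axis times angle).
In Python, from workcell import bot, snapshot gives the robot as it stands. The module is installed in compiled form; this text tells all that it offers.
- The arm moves only by the tool move_arm, never from a script. Its argument "plan" is a list of rows, each a list of 5 numbers: the gripper command: -1 is fully open, 1 is shut, values between are in proportion, then the shift along the tool's x, y, z scaled (see below), then the turn about the tool's z scaled (see below). A call has 1 to 10 rows; each row is the pose to reach, as a shift and turn from the pose commanded when the call began, along the tool's axes at that moment, turning the shorter way round; what a row does not reach only later rows make up. The controller multiplies each number of a shift by 0.75 m and each number of a turn by 180 degrees. A row lasts 1/8 s, in which the tool goes at most 62.5 mm and 10.7 degrees, less where a joint would pass 70% of its speed; a pose out of reach is approached as far as the arm can. A call with a number of a shift or a turn outside -1 to 1 is refused whole. A call with a gripper value outside its range is refused whole. The fingers move at their own pace and stop on an object; "newtons" is the grip in N (left out, the last holds). Time passes only in rows, so rows that repeat a pose let the fingers close. It gives the time, the measured TCP pose, the force, the opening and the grip force at its end, in the units of the state.
- bot.get_obs(): the state, without advancing time (a new reading comes with each control period).
- snapshot(name): name is "scene" or "top" or "wrist"; returns a dict with "color" (400x640x3 uint8, blue, green, red), "fovy" (degrees; the focal length in pixels is half the picture's height over the tangent of half this angle, whatever the lens; pixels are square), "cx", "cy" (the principal point, pixels), "rvec" (rotation vector, rad) and "tvec" (3), from world to camera coordinates, as OpenCV has them. Camera axes: x right, y down, z forward; pixel columns grow to the right and rows downward; lengths in mm; the calibration is good to about 2 mm. A picture is of the moment at which its call begins. There is no depth.
- bot.close_job(): hands the job in; it is judged then, once.
The state is a dict: "clock": time; "q": joint angles; "joint_vel": joint speeds; "joint_torque": joint torques, N m; "tcp_pos": TCP position; "ee_rot": TCP orientation; "wrist_force": force on the tool from outside, world axes, zero at the start; "moment": the same for the moment, N m; "opening": finger opening in mm; "gripper_force": force on a finger pad.
Only numpy, scipy, OpenCV 4.12 (cv2) and the standard library are available. Lean on these libraries where they do the work, as an engineer would, in place of code of your own. Each camera call takes 0.05 s, during which the arm holds its last target. There are 200 camera calls.

### The job

Rake out the lower run of the open headlamp's seal channel, the long swept side facing the robot: take the channel rake from the tool rack, put its tip into the channel at the lamp's wide end and draw it along to the narrow end, well down in the channel all the way. Go gently and slowly, no faster than about 5 cm a second while the tip is in the channel. Then hang the rake back upright in its slot in the rack, leaving the brush beside it undisturbed, and let go.

Things in the scene. Friction and masses are not known exactly. Their poses are not given: they have to be found in the camera images.
- lamp: Open car headlamp, fixed face up in a wooden cradle. Grey housing 320 mm long (y), 195 mm across (x), rim level, 140 mm above the bench; nothing is higher. Origin on the bench under its middle, z up. +y: wide end (big projector lens); -y: narrow end (amber bulb); -x: lower side, facing the robot; +x: upper side, two ears. Seal channel all round at the rim: 13 mm wide, 12 mm deep, walls 3 mm.
- run0 (a point): Point 1 of 6 along the lower run, on the floor of the seal channel (12 mm below the rim), midway between its walls. The six points lie about 48 mm apart from the wide end (run0) to the narrow end (run5); a straight line from each to the next stays within 1 mm of the channel's middle.
- run1 (a point): Point 2 of 6 along the lower run, on the floor of the seal channel (12 mm below the rim), midway between its walls. The six points lie about 48 mm apart from the wide end (run0) to the narrow end (run5); a straight line from each to the next stays within 1 mm of the channel's middle.
- run2 (a point): Point 3 of 6 along the lower run, on the floor of the seal channel (12 mm below the rim), midway between its walls. The six points lie about 48 mm apart from the wide end (run0) to the narrow end (run5); a straight line from each to the next stays within 1 mm of the channel's middle.
- run3 (a point): Point 4 of 6 along the lower run, on the floor of the seal channel (12 mm below the rim), midway between its walls. The six points lie about 48 mm apart from the wide end (run0) to the narrow end (run5); a straight line from each to the next stays within 1 mm of the channel's middle.
- run4 (a point): Point 5 of 6 along the lower run, on the floor of the seal channel (12 mm below the rim), midway between its walls. The six points lie about 48 mm apart from the wide end (run0) to the narrow end (run5); a straight line from each to the next stays within 1 mm of the channel's middle.
- run5 (a point): Point 6 of 6 along the lower run, on the floor of the seal channel (12 mm below the rim), midway between its walls. The six points lie about 48 mm apart from the wide end (run0) to the narrow end (run5); a straight line from each to the next stays within 1 mm of the channel's middle.
- rake: Channel rake, 157 mm long, about 0.12 kg, hanging tip down in the rack. Origin at the tip, z up to the handle. Round steel shank, 6 mm thick for the lowest 30 mm, 10 mm thick from 42 mm up. Black guard, 38 mm across, 4 mm thick, its underside 78 mm above the tip, rests on the rack's rails. Square wooden handle 24 x 24 mm (faces along x and y) from 84 to 152 mm above the tip, domed end.
- rack: Steel tool rack, fixed, 190 mm long (its x), 80 mm wide (its y), 88 mm high, left or right of the headlamp: base plate and two rails along x with cross bars that leave slots. The rake hangs in the slot at the -x end (nearest the robot), a brush in the slot at the +x end, about 95 mm from the rake. Origin under the middle; z up.
- rake_slot (a point): Centre of the rake's slot, level with the top of the rails (88 mm above the bench). The slot is 24 mm (rack x) by 22 mm (rack y); when the rake hangs home its guard lies flat on the rails and its tip is 78 mm below this point.
- brush_a: Detailing brush, 114 mm long, hanging in the rack's other slot with grey bristles up, its top 150 mm above the bench. Leave in place.
- pads: Stand with a stack of four round foam polishing pads, 126 mm in diameter, 143 mm high, fixed, on the other side of the headlamp from the rack. Origin under the middle.
There are look-alikes about, which are no part of the job. What is shaped like the rack but pink is not meant. What is shaped like the rake but green is not meant.

How it is judged (in metres and radians):
On the way, in this order (a step that is already met when the one before it is completed fails the run):
1. the rake's tip is down in the seal channel at the start of the lower run, by the wide end (horizontal distance between rake and run0 below 0.011 m and z of rake in the frame of lamp below 0.134 m), for 0.04 s.
2. the rake's tip is down in the seal channel a fifth of the way along (horizontal distance between rake and run1 below 0.011 m and z of rake in the frame of lamp below 0.134 m), for 0.04 s.
3. the rake's tip is down in the seal channel two fifths of the way along (horizontal distance between rake and run2 below 0.011 m and z of rake in the frame of lamp below 0.134 m), for 0.04 s.
4. the rake's tip is down in the seal channel three fifths of the way along (horizontal distance between rake and run3 below 0.011 m and z of rake in the frame of lamp below 0.134 m), for 0.04 s.
5. the rake's tip is down in the seal channel four fifths of the way along (horizontal distance between rake and run4 below 0.011 m and z of rake in the frame of lamp below 0.134 m), for 0.04 s.
6. the rake's tip is down in the seal channel at the end of the lower run, by the narrow end (horizontal distance between rake and run5 below 0.011 m and z of rake in the frame of lamp below 0.134 m), for 0.04 s.
At the end, for the whole second after the job is handed in: After its tip has passed run0 to run5 in order, at least 6 mm down in the channel, the rake hangs free in its slot: tip within 15 mm of the slot centre (from above), 6 to 15 mm above the bench (guard on the rails), under 0.12 rad from vertical, at rest (horizontal distance between rake and rake_slot below 0.015 m and z of rake in the frame of rack between 0.006 and 0.015 m and angle between rake's own z axis and vertical below 0.12 rad and linear speed of rake below 0.02 m/s); the robot touches nothing.
It fails at once if the rake is moved faster than 90 mm/s while its tip is below the rim of the lamp (z of rake in the frame of lamp below 0.139 m and x of rake in the frame of lamp between -0.1 and 0.1 m and y of rake in the frame of lamp between -0.165 and 0.165 m and linear speed of rake above 0.09 m/s).
It fails at once if the rake presses on the lamp with more than 20 N (contact force between rake and lamp above 20 N).
It fails at once if the brush in the rack is moved more than 40 mm (distance of brush_a from where it was at the start of the episode above 0.04 m).
It also fails if it takes over 67 s, if anything falls off the work surface, if the arm or the gripper's body presses on something with over 40 N, if the wrist force passes 120 N, or if a joint passes its speed limit or range.

## Working session

There is one attempt and no reset: what is moved stays moved. The work goes in short steps, Python scripts to look and compute and a tool call to move; the robot and the scene stay as the last step left them, time stands still between calls to the robot, and variables do not carry over. Pictures are saved under pics/ and viewed, at most 10 in all, crops included, and the job is handed in when it is done.

Besides the shell and the picture viewer there is one more tool, called after ">>>" by a JSON object that holds its "name" and its "arguments", one argument or row to a line. move_arm: Moves the arm, as the interface text tells. Its arguments: {"type":"object","properties":{"plan":{"type":"array","items":{"type":"array","items":{"type":"number","minimum":-1,"maximum":1}}},"newtons":{"type":"number"}},"required":["plan"]}

```bash
mkdir -p pics; cat > h.py <<'E'
import cv2,numpy as np,pickle
from workcell import bot,snapshot
def take(n,f):
    s=snapshot(n); pickle.dump(s,open(f'pics/{f}.pkl','wb')); cv2.imwrite(f'pics/{f}.png',s['color']); return s
def load(f): return pickle.load(open(f'pics/{f}.pkl','rb'))
def cam(s):
    f=s['color'].shape[0]/2/np.tan(np.radians(s['fovy'])/2)
    K=np.array([[f,0,s['cx']],[0,f,s['cy']],[0,0,1]]); R=cv2.Rodrigues(np.array(s['rvec'],float))[0]; return K,R,np.array(s['tvec'],float).ravel()
def ray(s,px,z):
    K,R,t=cam(s); c=-R.T@t; d=R.T@np.linalg.solve(K,[px[0],px[1],1]); return c+d*(z-c[2])/d[2]
def proj(s,P):
    K,R,t=cam(s); p=(np.atleast_2d(P)@R.T+t)@K.T; return p[:,:2]/p[:,2:]
E
python3 - <<'E'
from h import *
a=take('scene','s0');b=take('top','t0')
for s in(a,b):
    K,R,t=cam(s);print(K[0,0],-R.T@t,R[2])
print(bot.get_obs())
E
```

```text
482.08225636831514 [1071.1468982  -311.97710866 1113.91672277] [-0.50803325  0.27303632 -0.816917  ]
450.9324105171433 [ 346.96698191    2.2942957  1081.89660333] [ 0.08523763 -0.01090953 -0.99630092]
{'clock': 0.1, 'q': array([ 1.10520407e+00,  2.59290950e-01,  1.53597996e+00,  7.04261693e-06,
        1.34799693e+00, -2.02819421e-01]), 'joint_vel': array([ 0.0019812 , -0.00161865, -0.00039758,  0.00150444, -0.00139387,
       -0.00029639]), 'joint_torque': array([ 2.95604143e-03, -4.38199925e+01, -2.84644085e+01,  7.18440791e-02,
        3.62020754e-02, -4.90383286e-06]), 'tcp_pos': array([142.62567768, 530.67248709, 217.88709575]), 'ee_rot': array([-4.11505552e-01, -3.11396346e+00,  2.48180195e-03]), 'wrist_force': array([-0.32572662, -0.67918564, -0.3437734 ]), 'moment': array([-0.01147141,  0.02120633,  0.00905756]), 'gripper_force': 0.0, 'opening': 93.10176693793875}
```

View pics/s0.png

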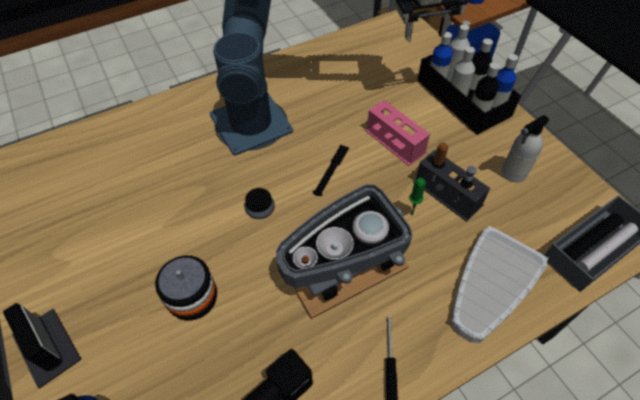

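View pics/t0.png

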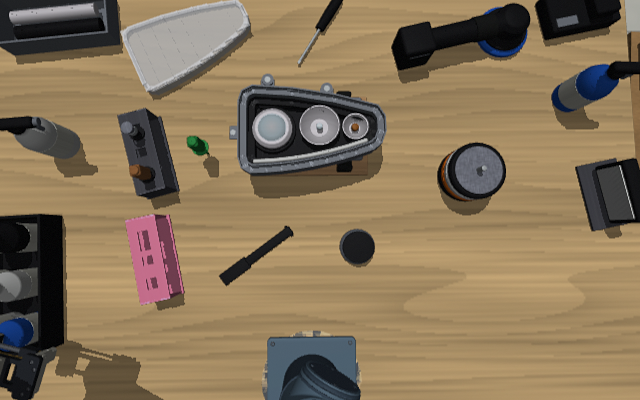

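The scene and top views agree. In the top view the grey rack is at (148,152), with the wooden-handled rake at its near end (140,172) and the brush at (132,130). The pink rack at (154,258) and green rake at (197,145) are look-alikes. The lamp is at (305,130), wide end to the left, and the pads are at (472,172). I'll confirm with an enlarged crop.

```bash
python3 - <<'E'
from h import *
s=load('t0');c=s['color']
A=cv2.resize(c[70:190,228:393],None,fx=4.8,fy=4.8,interpolation=cv2.INTER_CUBIC)
cv2.imwrite('pics/c1.png',A)
B=cv2.resize(c[100:205,105:215],None,fx=5,fy=5,interpolation=cv2.INTER_CUBIC)
cv2.imwrite('pics/c2.png',B)
E
```

```text
(no output)
```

View pics/c1.png

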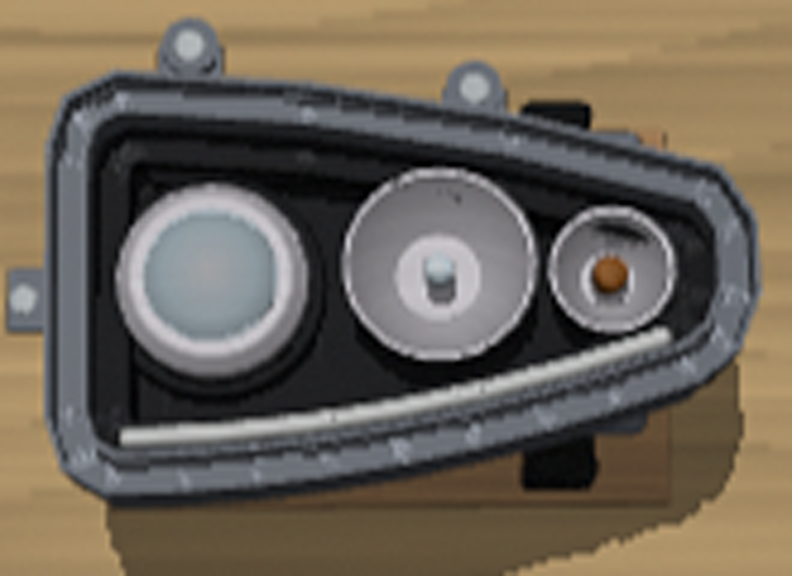

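View pics/c2.png

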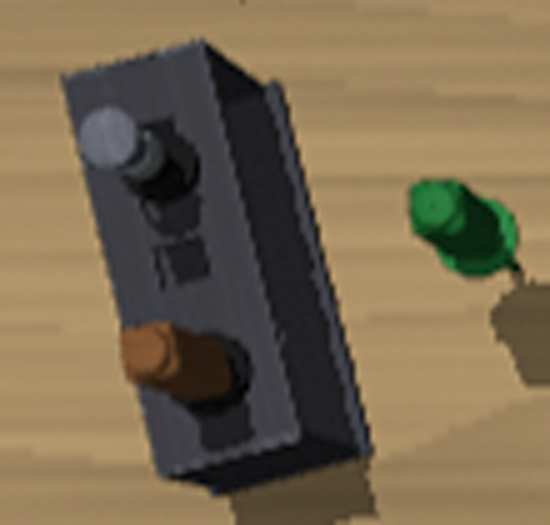

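The crops confirm it. The target is the brown square-handled rake in the grey rack, with its dome at c2 (145,352), i.e. top px (134,170). The brush head is at c2 (110,138), and the green rake stands apart to the right. The lower channel run is along c1 (85,455) → (700,350). Next I'll measure.

```bash
cat >> h.py <<'E'
from scipy.spatial.transform import Rotation as Rn
def plan(P,yaw_deg=None,base=None):
    """shift/turn numbers from current pose to TCP world P"""
    o=bot.get_obs(); R=Rn.from_rotvec(o['ee_rot']).as_matrix(); p=o['tcp_pos'] if base is None else np.array(base)
    d=R.T@(np.array(P)-p)/750
    y=R[:,1]; cur=np.degrees(np.arctan2(y[1],y[0]))
    turn=0
    if yaw_deg is not None: turn=-((yaw_deg-cur+90)%180-90)/180   # tool z is down
    print('shift',d.round(4),'turn',round(turn,4),'yYaw',round(cur,2),'clock',o['clock'],'|d|',np.linalg.norm(d)*750)
E
python3 - <<'E'
from h import *
s=load('t0')
c2=lambda x,y,z:ray(s,(105+(x+.5)/5-.5,100+(y+.5)/5-.5),z)
c1=lambda x,y,z:ray(s,(228+(x+.5)/4.8-.5,70+(y+.5)/4.8-.5),z)
print('dome',c2(140,350,160), 'dometop c', c2(155,352,162))
for p in[(63,77),(203,40),(300,440),(160,477)]: print('rack',c2(*p,88))
for p in[(48,270),(760,260),(400,75),(110,500)]: print('lamp',c1(*p,140))
for p in[(80,455),(120,478),(185,474),(258,466),(330,455),(400,444),(475,430),(545,412),(615,388),(680,355)]: print('ch',c1(*p,130).round(1))
print(proj(load('s0'),[[438,388,167]]))
plan([430,0,420],None)
E
```

```text
dome [477.87766549 361.23409839 160.        ] dometop c [476.70884    354.31569344 162.        ]
rack [611.5261042  426.38785915  88.        ]
rack [627.89990516 364.37188708  88.        ]
rack [447.36333884 317.99665201  88.        ]
rack [431.59515552 379.19457642  88.        ]
lamp [572.12116568 149.44883375 140.        ]
lamp [ 573.92818399 -165.66352299  140.        ]
lamp [659.17993345  -6.9577357  140.        ]
lamp [469.51909724 122.02202251 140.        ]
ch [491.  136.6 130. ]
ch [480.6 118.9 130. ]
ch [482.1  90.1 130. ]
ch [485.4  57.8 130. ]
ch [490.   25.8 130. ]
ch [494.6  -5.3 130. ]
ch [500.6 -38.7 130. ]
ch [508.4 -69.9 130. ]
ch [ 518.9 -101.3  130. ]
ch [ 533.5 -130.6  130. ]
[[441.74036408 129.39851507]]
shift [-0.5537 -0.5842 -0.2687] turn 0 yYaw 74.94 clock 0.1 |d| 636.432962489165
```

```bash
python3 - <<'E'
from h import *
plan([500,0,420],90,base=[142.859,531.127,218.653])
E
```

```text
shift [-0.6437 -0.5606 -0.2678] turn -0.0836 yYaw 74.94 clock 0.1 |d| 670.9591630039787
```

>>> {"name": "move_arm", "arguments": {
  "plan": [
    [-1,-0.05,-0.05,-0.15,0],
    [-1,-0.644,-0.561,-0.268,-0.0836],
    [-1,-0.644,-0.561,-0.268,-0.0836],
    [-1,-0.644,-0.561,-0.268,-0.0836],
    [-1,-0.644,-0.561,-0.268,-0.0836],
    [-1,-0.644,-0.561,-0.268,-0.0836],
    [-1,-0.644,-0.561,-0.268,-0.0836],
    [-1,-0.644,-0.561,-0.268,-0.0836],
    [-1,-0.644,-0.561,-0.268,-0.0836],
    [-1,-0.644,-0.561,-0.268,-0.0836]
  ]
}}

```text
clock: 1.35
tcp_pos: [460.8, 56.5, 403.2]
ee_rot: [-0.001, -3.141, -0.001]
wrist_force: [0.8, -0.0, -0.4]
opening: 92.6
gripper_force: 0.0
```

>>> {"name": "move_arm", "arguments": {
  "plan": [
    [-1,0,0,0,0],
    [-1,0,0,0,0]
  ]
}}

```text
clock: 1.6
tcp_pos: [459.8, 58.5, 402.3]
ee_rot: [-0.002, -3.14, -0.001]
wrist_force: [-1.3, 0.3, -0.5]
opening: 92.8
gripper_force: 0.0
```

```bash
python3 - <<'E'
from h import *
s=take('wrist','w1');K,R,t=cam(s);print(K[0,0],-R.T@t,R[2])
plan([500,0,420],90)
A=cv2.resize(s['color'],(800,500),interpolation=cv2.INTER_CUBIC)
cv2.imwrite('pics/w1b.png',A)
E
```

```text
358.41484101812574 [380.63706458  57.30247776 568.86043539] [ 2.84912787e-01  3.33164012e-04 -9.58553385e-01]
shift [-0.054  -0.0788 -0.0235] turn 0.0001 yYaw 90.02 clock 1.65 |d| 73.80604657387009
```

View pics/w1b.png

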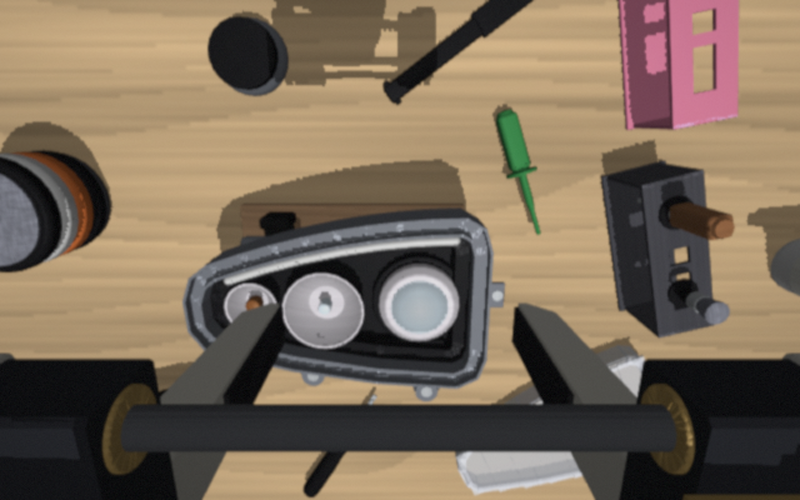

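>>> {"name": "move_arm", "arguments": {
  "plan": [
    [-1,-0.067,-0.078,0.203,0],
    [-1,-0.067,-0.078,0.203,0],
    [-1,-0.067,-0.078,0.203,0],
    [-1,-0.067,-0.078,0.203,0]
  ]
}}

```text
clock: 2.15
tcp_pos: [508.1, 1.2, 247.6]
ee_rot: [0.001, -3.134, -0.003]
wrist_force: [0.2, 0.0, 0.6]
opening: 93.1
gripper_force: 0.0
```

```bash
python3 - <<'E'
from h import *
s=take('wrist','w2');K,R,t=cam(s);print(K[0,0],-R.T@t,bot.get_obs()['tcp_pos'])
P=proj(s,[[485,130,140],[530,-140,140]]);print(P)
x0=max(0,int(P[:,0].min()-30));x1=min(640,int(P[:,0].max()+40));y0=max(0,int(P[:,1].min()-60));y1=min(400,int(P[:,1].max()+60))
k=800/(x1-x0);print(x0,y0,k)
cv2.imwrite('pics/w2b.png',cv2.resize(s['color'][y0:y1,x0:x1],None,fx=k,fy=k,interpolation=cv2.INTER_CUBIC))
E
```

```text
358.41484101812574 [ 4.29925589e+02 -2.74096488e-01  4.14666735e+02] [509.22792211   1.35949099 250.25027547]
[[484.89649289 171.30994511]
 [145.8622772  225.40856462]]
115 111 1.9559902200488997
```

View pics/w2b.png

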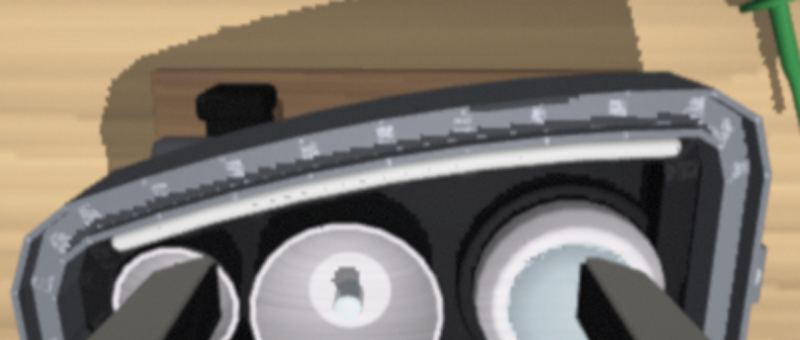

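The wrist view shows the channel floor with light specks along its middle, from (698,105) at the wide end to (62,240) at the narrow end. I'll locate these specks on the floor plane z=128 and compare them with the top view.

```bash
python3 - <<'E'
from h import *
s=load('w2');k=1.95599;t=load('t0')
w=lambda x,y,z:ray(s,(115+(x+.5)/k-.5,111+(y+.5)/k-.5),z)
S=[(728,130),(698,105),(617,106),(538,114),(463,122),(385,131),(310,148),(235,167),(158,190),(88,215),(62,240)]
P=np.array([w(*p,128) for p in S]);print(P.round(1));print(np.linalg.norm(np.diff(P,axis=0),axis=1).round(1))
print('in c1:',((proj(t,P)-[228,70])*4.8).round(0).tolist())
print('outer rim wide corner',w(690,74,140),'ends',w(768,180,140),w(15,290,140))
print('outer run mid',w(463,93,140))
E
```

```text
[[ 492.3  138.   128. ]
 [ 481.8  124.2  128. ]
 [ 482.2   90.7  128. ]
 [ 485.6   58.2  128. ]
 [ 489.    27.2  128. ]
 [ 492.9   -5.3  128. ]
 [ 500.2  -36.9  128. ]
 [ 508.5  -68.9  128. ]
 [ 518.8 -102.5  128. ]
 [ 530.1 -133.8  128. ]
 [ 541.7 -146.6  128. ]]
[17.4 33.5 32.7 31.2 32.7 32.4 33.1 35.1 33.3 17.2]
in c1: [[76.0, 451.0], [107.0, 474.0], [182.0, 472.0], [255.0, 464.0], [325.0, 456.0], [398.0, 447.0], [469.0, 430.0], [541.0, 411.0], [615.0, 387.0], [685.0, 361.0], [713.0, 336.0]]
outer rim wide corner [467.33770507 114.36403588 140.        ] ends [510.54731036 151.35863083 140.        ] [ 559.86496385 -163.55548169  140.        ]
outer run mid [474.92022722  25.70710538 140.        ]
```

```bash
python3 - <<'E'
from h import *
from scipy.interpolate import CubicSpline
P=np.array([[481.8,124.2],[482.2,90.7],[485.6,58.2],[489,27.2],[492.9,-5.3],[500.2,-36.9],[508.5,-68.9],[518.8,-102.5],[530.1,-133.8]])
c=np.polyfit(P[:,1],P[:,0],4);print((np.polyval(c,P[:,1])-P[:,0]).round(1))
ys=np.linspace(130,-136,798);xs=np.polyval(c,ys);dx=np.polyval(np.polyder(c),ys)
n=np.stack([np.ones_like(dx),-dx],1)/np.hypot(1,dx)[:,None]
off=np.linspace(-20,20,240)
G=np.stack([xs,ys],1)[None]+off[:,None,None]*n[None]
out=[]
for f in('w2','t0'):
    s=load(f);W=np.concatenate([G,np.full(G.shape[:2]+(1,),140.)],2).reshape(-1,3)
    p=proj(s,W).reshape(240,798,2).astype(np.float32)
    im=cv2.remap(s['color'],p,None,cv2.INTER_CUBIC)
    g=im.mean(2)
    print(f);
    for a in range(0,798,133): print([int(v) for v in g[::6,a:a+133].mean(1)])
    for o in(-10,0,10): im[int((o+20)*6),::6]=(0,0,255)
    out.append(im)
print(off[::6].round(0)[[0,10,20,30,39]])
cv2.imwrite('pics/st.png',np.vstack(out))
E
```

```text
[-0.2  0.6 -0.5 -0.5  0.7 -0.1 -0.2 -0.   0. ]
w2
[160, 157, 154, 147, 129, 113, 106, 99, 92, 86, 81, 99, 133, 143, 144, 148, 150, 150, 152, 153, 148, 129, 109, 97, 95, 86, 76, 98, 131, 142, 138, 135, 146, 159, 166, 167, 162, 152, 120, 71]
[91, 86, 82, 71, 58, 54, 55, 54, 54, 54, 55, 67, 91, 102, 117, 141, 152, 154, 154, 154, 146, 119, 88, 78, 78, 67, 58, 86, 131, 147, 147, 160, 187, 213, 228, 233, 230, 216, 158, 80]
[92, 93, 91, 76, 58, 55, 54, 55, 55, 55, 54, 66, 104, 126, 136, 147, 153, 155, 153, 151, 149, 134, 100, 80, 84, 74, 58, 73, 121, 146, 150, 160, 186, 213, 228, 234, 231, 218, 162, 85]
[86, 86, 87, 78, 61, 55, 54, 55, 55, 54, 54, 66, 112, 143, 149, 152, 156, 158, 158, 156, 153, 131, 94, 77, 76, 70, 58, 69, 115, 144, 149, 160, 186, 212, 227, 229, 229, 217, 161, 83]
[46, 44, 43, 47, 54, 55, 54, 54, 54, 54, 55, 74, 118, 139, 142, 145, 146, 147, 146, 145, 141, 121, 92, 78, 79, 72, 59, 77, 120, 139, 146, 165, 194, 216, 226, 226, 225, 205, 137, 64]
[152, 150, 149, 147, 138, 123, 111, 99, 88, 76, 75, 107, 132, 137, 138, 140, 145, 145, 144, 144, 134, 111, 89, 79, 77, 66, 71, 107, 
[... 455 characters left out ...]
6, 57, 83, 103, 113, 117, 117, 116, 117, 118, 114, 104, 88, 72, 59, 52, 56, 72, 89, 94, 89, 86, 95, 116, 144, 169, 185, 193, 187, 165, 129]
[70, 71, 68, 62, 52, 41, 34, 29, 27, 35, 57, 84, 103, 115, 120, 121, 121, 121, 123, 121, 113, 97, 78, 61, 51, 53, 69, 86, 93, 89, 88, 97, 118, 145, 169, 185, 193, 186, 164, 128]
[27, 27, 27, 30, 32, 34, 33, 30, 30, 41, 64, 89, 106, 114, 117, 117, 115, 115, 116, 113, 104, 89, 72, 56, 48, 54, 72, 88, 92, 90, 93, 107, 131, 158, 179, 192, 192, 177, 146, 102]
[68, 68, 66, 60, 52, 43, 34, 30, 38, 58, 82, 100, 110, 115, 117, 117, 118, 119, 118, 112, 98, 80, 60, 48, 48, 64, 83, 93, 91, 89, 95, 111, 134, 154, 167, 170, 160, 136, 98, 55]
[-20. -10.   0.  10.  19.]
```

View pics/st.png

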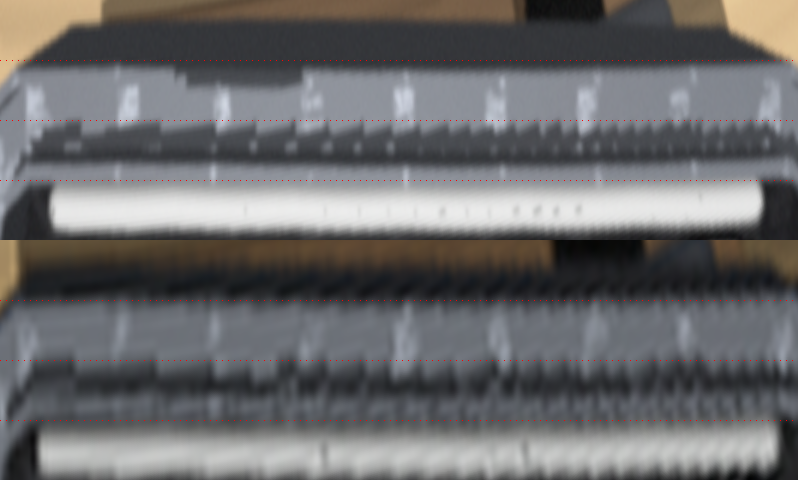

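The straightened strips show the rims at about −9 and +10 mm from the speck curve in both cameras. That puts the channel centre on my curve to within about 1 mm. Next is the rake.

```bash
python3 - <<'E'
from h import *
w=load('w1');t=load('t0')
for z in(155,162,167):print(z,ray(w,(725/1.25,226/1.25),z).round(1),ray(t,(105+143/5,100+351/5),z).round(1))
plan([524,371,290],104.4)
E
```

```text
155 [477.9 367.3 155. ] [477.3 361.1 155. ]
162 [476.2 362.1 162. ] [476.3 358.4 162. ]
167 [475.1 358.3 167. ] [475.6 356.5 167. ]
shift [-0.0201  0.4929 -0.0525] turn -0.0796 yYaw 90.07 clock 2.2 |d| 372.06499538317195
```

>>> {"name": "move_arm", "arguments": {
  "plan": [
    [-1,-0.02,0.49,-0.053,-0.08],
    [-1,-0.02,0.49,-0.053,-0.08],
    [-1,-0.02,0.49,-0.053,-0.08],
    [-1,-0.02,0.49,-0.053,-0.08],
    [-1,-0.02,0.49,-0.053,-0.08],
    [-1,-0.02,0.49,-0.053,-0.08],
    [-1,-0.02,0.49,-0.053,-0.08],
    [-1,-0.02,0.49,-0.053,-0.08],
    [-1,-0.02,0.49,-0.053,-0.08]
  ]
}}

```text
clock: 3.32
tcp_pos: [525.3, 366.4, 291.7]
ee_rot: [-0.392, 3.116, 0.0]
wrist_force: [0.9, -0.8, -0.2]
opening: 93.1
gripper_force: 0.0
```

```bash
python3 - <<'E'
from h import *
s=take('wrist','w3');K,R,t=cam(s);print(-R.T@t,bot.get_obs()['tcp_pos'])
P=proj(s,[[475.5,357.5,88],[475.5,357.5,167],[529.6,372,88]]);print(P)
x0=int(P[0,0]-110);y0=int(P[0,1]-110);x0=max(x0,0);y0=max(y0,0)
A=s['color'][y0:y0+230,x0:x0+240];print(x0,y0,A.shape)
cv2.imwrite('pics/w3b.png',cv2.resize(A,None,fx=2.5,fy=2.5,interpolation=cv2.INTER_CUBIC))
E
```

```text
[448.19032757 345.41689163 458.02785162] [525.47483128 366.1739994  291.40033856]
[[323.31313278 124.54556624]
 [324.59390822 132.54833751]
 [323.682989   178.55958596]]
213 14 (230, 240, 3)
```

View pics/w3b.png

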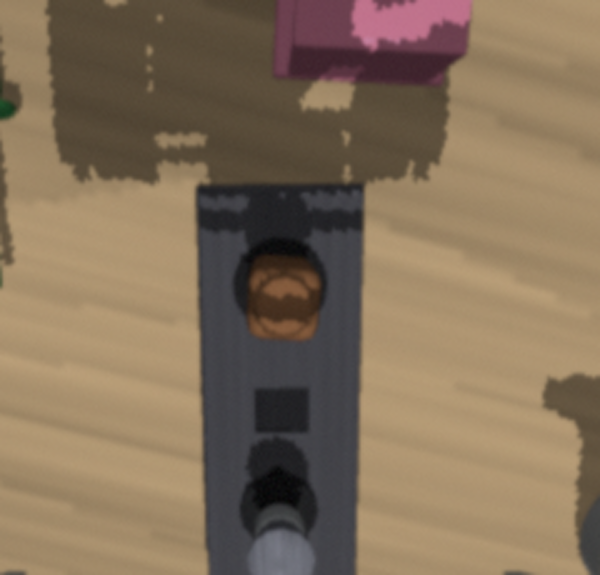

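The view shows the guard disc centred at about (280,284), the dome circle at (284,302), and the handle's faces square to the picture. So the tool's yaw already matches the rack's.

```bash
python3 - <<'E'
from h import *
s=load('w3')
w=lambda x,y,z:ray(s,(213+(x+.5)/2.5-.5,14+(y+.5)/2.5-.5),z)
for p in[(280.5,284,92),(284,302,165),(284,300,162),(281,185,88),(280.5,550,88)]:print(p,w(*p).round(1))
a=w(280.5,560,88)-w(281,185,88);print('rack yaw',np.degrees(np.arctan2(a[1],a[0])))
plan([478,357,134],104.4)
E
```

```text
(280.5, 284, 92) [477.4 359.6  92. ]
(284, 302, 165) [476.9 359.3 165. ]
(284, 300, 162) [476.5 359.3 162. ]
(281, 185, 88) [440.7 350.2  88. ]
(280.5, 550, 88) [589.8 389.1  88. ]
rack yaw 14.605850441257056
shift [0.0645 0.0038 0.2098] turn -0.0005 yYaw 104.31 clock 3.375 |d| 164.65991755765162
```

>>> {"name": "move_arm", "arguments": {
  "plan": [
    [-1,0.0647,0.0071,0.06,0],
    [-1,0.0647,0.0071,0.12,0],
    [-1,0.0647,0.0071,0.18,0],
    [-1,0.0647,0.0071,0.2325,0],
    [-1,0.0647,0.0071,0.2325,0],
    [-1,0.0647,0.0071,0.2325,0]
  ]
}}

```text
clock: 4.12
tcp_pos: [478.4, 360.2, 117.8]
ee_rot: [-0.391, 3.115, 0.001]
wrist_force: [0.0, 0.7, -0.6]
opening: 92.7
gripper_force: 0.0
```

>>> {"name": "move_arm", "arguments": {
  "plan": [
    [1,0,0,0,0],
    [1,0,0,0,0],
    [1,0,0,0,0],
    [1,0,0,0,0],
    [1,0,0,0,0],
    [1,0,0,0,0],
    [1,0,0,0,0],
    [1,0,0,0,0]
  ],
  "newtons": 40
}}

```text
clock: 5.12
tcp_pos: [477.1, 360.4, 116.0]
ee_rot: [0.394, -3.117, 0.0]
wrist_force: [-0.4, -0.9, -0.3]
opening: 24.2
gripper_force: 39.0
```

```bash
python3 - <<'E'
from h import *
o=bot.get_obs();print(o)
E
```

```text
{'clock': 5.125, 'q': array([ 4.60533522e-01,  4.26841906e-01,  1.55491296e+00,  4.61385205e-05,
        1.15999145e+00, -1.36146841e+00]), 'joint_vel': array([-0.00089337,  0.00027349,  0.00115808, -0.0008512 , -0.00088646,
        0.00111635]), 'joint_torque': array([-8.37938581e-02, -5.07729900e+01, -2.59403068e+01, -3.39257566e-02,
        1.04132819e-01,  8.52822675e-03]), 'tcp_pos': array([477.10849231, 360.40343468, 115.96573579]), 'ee_rot': array([ 3.93507505e-01, -3.11669008e+00,  1.65905201e-05]), 'wrist_force': array([-0.43866052, -0.94147667, -0.30210362]), 'moment': array([ 0.07925049, -0.02641266,  0.0222433 ]), 'gripper_force': 39.01272475719452, 'opening': 24.22638917600985}
```

Gripped at 24 mm, the handle's width. Now lift straight up and check the tip.

>>> {"name": "move_arm", "arguments": {
  "plan": [
    [1,0,0,-0.03,0],
    [1,0,0,-0.07,0],
    [1,0,0,-0.12,0],
    [1,0,0,-0.18,0],
    [1,0,0,-0.24,0],
    [1,0,0,-0.24,0],
    [1,0,0,-0.24,0]
  ]
}}

```text
clock: 6.0
tcp_pos: [476.6, 360.1, 294.9]
ee_rot: [0.393, -3.115, 0.001]
wrist_force: [-0.2, 0.9, -2.4]
opening: 24.1
gripper_force: 39.0
```

```bash
python3 - <<'E'
from h import *
o=bot.get_obs();p=o['tcp_pos'];print(p,o['opening'],o['wrist_force'])
s=take('wrist','w4');sc=take('scene','s4')
tip=p-[0,0,106]
a=proj(s,tip)[0];b=proj(sc,tip)[0];b2=proj(sc,p+[0,0,40])[0];print(a,b,b2)
def crop(c,q,r,k):
    x0,y0=int(q[0]-r),int(q[1]-r);print('org',x0,y0);return cv2.resize(c[y0:y0+2*r,x0:x0+2*r],None,fx=k,fy=k,interpolation=cv2.INTER_CUBIC)
cv2.imwrite('pics/tip.png',np.hstack([crop(s['color'],a,40,5),crop(sc['color'],(b+b2)/2,40,5)]))
E
```

```text
[476.64554118 360.13080031 294.94160743] 24.087193817945945 [-0.20001002  0.88383394 -2.38388152]
[320.02880974 199.90091709] [443.75056168 136.98316988] [455.91309629  94.2368422 ]
org 280 159
org 409 75
```

View pics/tip.png

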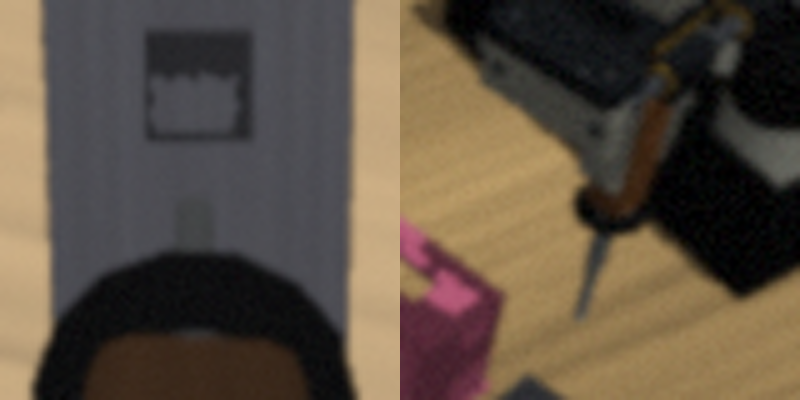

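The tip sits within about 1–2 px of where I predicted it, vertically below the TCP, in both the wrist view (194,196) and the scene view (578,320). The empty slot shows in the wrist crop at (199,85). Next I'll compute the channel waypoints and the slot position.

```bash
cat >> h.py <<'E'
_P=np.array([[481.8,124.2],[482.2,90.7],[485.6,58.2],[489,27.2],[492.9,-5.3],[500.2,-36.9],[508.5,-68.9],[518.8,-102.5],[530.1,-133.8]])
C=np.polyfit(_P[:,1],_P[:,0],4)
X=lambda y:np.polyval(C,y)
E
python3 - <<'E'
from h import *
s=load('w4')
print('slot',ray(s,(280+199.5/5-.5,159+85.5/5-.5),88).round(1))
print('tip cam',ray(s,(318.9,201.5),189).round(1), bot.get_obs()['tcp_pos'])
plan([X(118),118,290],90)
for y in range(118,-137,-6):print(y,round(float(X(y)),1),end='; ')
E
```

```text
slot [479.1 360.5  88. ]
tip cam [478.1 359.6 189. ] [476.30652761 359.92733037 293.89009785]
shift [ 0.0731 -0.3143  0.0057] turn 0.0799 yYaw 104.39 clock 6.1 |d| 242.02021321920932
118 481.8; 112 481.9; 106 482.1; 100 482.4; 94 482.7; 88 483.0; 82 483.3; 76 483.7; 70 484.1; 64 484.6; 58 485.1; 52 485.7; 46 486.3; 40 487.0; 34 487.7; 28 488.4; 22 489.3; 16 490.1; 10 491.0; 4 492.0; -2 493.0; -8 494.1; -14 495.3; -20 496.4; -26 497.7; -32 499.0; -38 500.4; -44 501.8; -50 503.3; -56 504.8; -62 506.4; -68 508.1; -74 509.8; -80 511.6; -86 513.4; -92 515.3; -98 517.3; -104 519.3; -110 521.4; -116 523.5; -122 525.7; -128 527.9; -134 530.2;
```

>>> {"name": "move_arm", "arguments": {
  "plan": [
    [1,0.073,-0.314,0.006,0.08],
    [1,0.073,-0.314,0.006,0.08],
    [1,0.073,-0.314,0.006,0.08],
    [1,0.073,-0.314,0.006,0.08],
    [1,0.073,-0.314,0.006,0.08],
    [1,0.073,-0.314,0.006,0.08],
    [1,0.073,-0.314,0.006,0.08]
  ]
}}

```text
clock: 6.98
tcp_pos: [482.4, 119.9, 291.0]
ee_rot: [0.002, -3.141, -0.001]
wrist_force: [0.3, -0.0, -1.5]
opening: 24.0
gripper_force: 39.0
```

```bash
python3 - <<'E'
from h import *
plan([X(118)-.7,118,250],90)
o=bot.get_obs();print(o['tcp_pos'],o['wrist_force'])
E
```

```text
shift [ 0.0017 -0.0025  0.0547] turn 0.0005 yYaw 90.09 clock 6.975 |d| 41.094646060249744
[482.37519877 119.88867407 291.03037477] [ 0.3170128  -0.02185818 -1.53307354]
```

>>> {"name": "move_arm", "arguments": {
  "plan": [
    [1,0.0017,-0.0025,0.03,0],
    [1,0.0017,-0.0025,0.045,0],
    [1,0.0017,-0.0025,0.052,0],
    [1,0.0017,-0.0025,0.052,0],
    [1,0.0017,-0.0025,0.052,0]
  ]
}}

```text
clock: 7.6
tcp_pos: [481.8, 116.9, 253.1]
ee_rot: [-0.0, 3.141, 0.0]
wrist_force: [0.0, -0.2, -1.1]
opening: 24.1
gripper_force: 39.0
```

```bash
python3 - <<'E'
from h import *
o=bot.get_obs();p=o['tcp_pos'];print(p,o['wrist_force'])
s=take('wrist','w5');sc=take('scene','s5')
tip=p-[0,0,106]
a=proj(s,tip)[0];b=proj(sc,tip)[0];print(a,b)
def crop(c,q,r,k):
    x0,y0=int(q[0]-r),int(q[1]-r);print('org',x0,y0);return cv2.resize(c[y0:y0+2*r,x0:x0+2*r],None,fx=k,fy=k,interpolation=cv2.INTER_CUBIC)
cv2.imwrite('pics/tip2.png',np.hstack([crop(s['color'],a,40,5),crop(sc['color'],b,25,8)]))
E
```

```text
[481.75290322 116.92643717 253.14468284] [ 0.04700177 -0.15088613 -1.13916251]
[319.83040273 199.15843925] [363.32948002 185.19681561]
org 279 159
org 338 160
```

View pics/tip2.png

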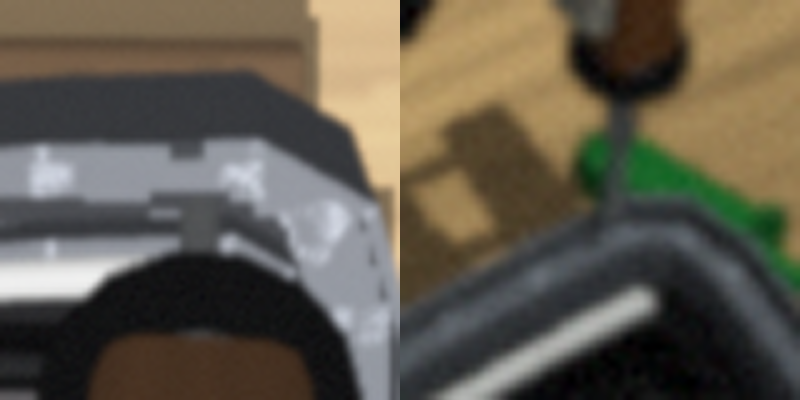

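The tip hangs over the lower channel just inside the wide corner, at wrist crop (197,195). Both views put it 1–2 mm to the +x side of the TCP, so I'll bias for that. Then slowly down.

>>> {"name": "move_arm", "arguments": {
  "plan": [
    [1,0.0007,0.004,0,0],
    [1,0.0007,0.004,0.004,0],
    [1,0.0007,0.004,0.008,0],
    [1,0.0007,0.004,0.011,0],
    [1,0.0007,0.004,0.014,0],
    [1,0.0007,0.004,0.017,0],
    [1,0.0007,0.004,0.019,0],
    [1,0.0007,0.004,0.021,0],
    [1,0.0007,0.004,0.021,0]
  ]
}}

```text
clock: 8.82
tcp_pos: [480.8, 119.8, 236.7]
ee_rot: [-0.0, -3.141, -0.0]
wrist_force: [0.7, -1.0, -1.6]
opening: 24.0
gripper_force: 39.0
```

```bash
python3 - <<'E'
from h import *
for i in range(1):
    o=bot.get_obs();print(o['tcp_pos'],o['wrist_force'],X(o['tcp_pos'][1]),np.abs(o['joint_vel']).max())
E
```

```text
[480.77802081 119.81046629 236.69249694] [ 0.74392643 -0.96993864 -1.61326034] 481.7213953369623 0.005494953563494146
```

The tip is at z ≈ 131, down in the channel with no contact force. Work out the stroke, about 3 mm per row.

```bash
python3 - <<'E'
from h import *
y=119.8
for c in range(9):
    print(round(y),[[round(-(X(y-3*k)-X(y))/750,4),round(-.004*k,3)] for k in range(1,11)]); y-=30
E
```

```text
120 [[np.float64(-0.0001), -0.004], [np.float64(-0.0002), -0.008], [np.float64(-0.0003), -0.012], [np.float64(-0.0005), -0.016], [np.float64(-0.0006), -0.02], [np.float64(-0.0008), -0.024], [np.float64(-0.0009), -0.028], [np.float64(-0.0011), -0.032], [np.float64(-0.0013), -0.036], [np.float64(-0.0015), -0.04]]
90 [[np.float64(-0.0002), -0.004], [np.float64(-0.0005), -0.008], [np.float64(-0.0007), -0.012], [np.float64(-0.001), -0.016], [np.float64(-0.0012), -0.02], [np.float64(-0.0015), -0.024], [np.float64(-0.0018), -0.028], [np.float64(-0.0021), -0.032], [np.float64(-0.0025), -0.036], [np.float64(-0.0028), -0.04]]
60 [[np.float64(-0.0004), -0.004], [np.float64(-0.0007), -0.008], [np.float64(-0.0011), -0.012], [np.float64(-0.0015), -0.016], [np.float64(-0.002), -0.02], [np.float64(-0.0024), -0.024], [np.float64(-0.0029), -0.028], [np.float64(-0.0033), -0.032], [np.float64(-0.0038), -0.036], [np.float64(-0.0043), -0.04]]
30 [[np.float64(-0.0005), -0.004], [np.float64(-0.0011), -0.008], [np.float64(-0.0016), -0.012], [np.float64(-0.0022), -0.016], [np.float64(-0.0028), -0.02], [np.flo
[... 1003 characters left out ...]
0092), -0.032], [np.float64(-0.0105), -0.036], [np.float64(-0.0117), -0.04]]
-90 [[np.float64(-0.0013), -0.004], [np.float64(-0.0026), -0.008], [np.float64(-0.0039), -0.012], [np.float64(-0.0052), -0.016], [np.float64(-0.0066), -0.02], [np.float64(-0.008), -0.024], [np.float64(-0.0094), -0.028], [np.float64(-0.0108), -0.032], [np.float64(-0.0122), -0.036], [np.float64(-0.0137), -0.04]]
-120 [[np.float64(-0.0015), -0.004], [np.float64(-0.003), -0.008], [np.float64(-0.0045), -0.012], [np.float64(-0.006), -0.016], [np.float64(-0.0076), -0.02], [np.float64(-0.0091), -0.024], [np.float64(-0.0107), -0.028], [np.float64(-0.0123), -0.032], [np.float64(-0.0139), -0.036], [np.float64(-0.0156), -0.04]]
```

>>> {"name": "move_arm", "arguments": {
  "plan": [
    [1,-0.0001,-0.004,0,0],
    [1,-0.0002,-0.008,0,0],
    [1,-0.0003,-0.012,0,0],
    [1,-0.0005,-0.016,0,0],
    [1,-0.0006,-0.02,0,0],
    [1,-0.0008,-0.024,0,0],
    [1,-0.0009,-0.028,0,0],
    [1,-0.0011,-0.032,0,0],
    [1,-0.0013,-0.036,0,0],
    [1,-0.0015,-0.04,0,0]
  ]
}}

```text
clock: 10.07
tcp_pos: [482.0, 89.6, 236.8]
ee_rot: [0.0, 3.142, -0.0]
wrist_force: [0.2, 0.0, -2.1]
opening: 24.4
gripper_force: 39.0
```

No side load and the depth is holding. Continue.

>>> {"name": "move_arm", "arguments": {
  "plan": [
    [1,-0.0002,-0.004,0,0],
    [1,-0.0005,-0.008,0,0],
    [1,-0.0007,-0.012,0,0],
    [1,-0.001,-0.016,0,0],
    [1,-0.0012,-0.02,0,0],
    [1,-0.0015,-0.024,0,0],
    [1,-0.0018,-0.028,0,0],
    [1,-0.0021,-0.032,0,0],
    [1,-0.0025,-0.036,0,0],
    [1,-0.0028,-0.04,0,0]
  ]
}}

```text
clock: 11.32
tcp_pos: [484.1, 59.6, 236.8]
ee_rot: [-0.0, -3.142, -0.0]
wrist_force: [0.6, -0.1, -1.7]
opening: 24.4
gripper_force: 39.0
```

>>> {"name": "move_arm", "arguments": {
  "plan": [
    [1,-0.0004,-0.004,0,0],
    [1,-0.0007,-0.008,0,0],
    [1,-0.0011,-0.012,0,0],
    [1,-0.0015,-0.016,0,0],
    [1,-0.002,-0.02,0,0],
    [1,-0.0024,-0.024,0,0],
    [1,-0.0029,-0.028,0,0],
    [1,-0.0033,-0.032,0,0],
    [1,-0.0038,-0.036,0,0],
    [1,-0.0043,-0.04,0,0]
  ]
}}

```text
clock: 12.58
tcp_pos: [487.3, 29.6, 236.8]
ee_rot: [-0.0, -3.142, 0.0]
wrist_force: [-0.2, 0.2, -2.0]
opening: 24.3
gripper_force: 39.0
```

>>> {"name": "move_arm", "arguments": {
  "plan": [
    [1,-0.0005,-0.004,0,0],
    [1,-0.0011,-0.008,0,0],
    [1,-0.0016,-0.012,0,0],
    [1,-0.0022,-0.016,0,0],
    [1,-0.0028,-0.02,0,0],
    [1,-0.0034,-0.024,0,0],
    [1,-0.004,-0.028,0,0],
    [1,-0.0047,-0.032,0,0],
    [1,-0.0053,-0.036,0,0],
    [1,-0.006,-0.04,0,0]
  ]
}}

```text
clock: 13.82
tcp_pos: [491.8, -0.4, 236.8]
ee_rot: [-0.0, -3.142, 0.0]
wrist_force: [-0.2, 0.2, -1.2]
opening: 24.4
gripper_force: 39.0
```

>>> {"name": "move_arm", "arguments": {
  "plan": [
    [1,-0.0007,-0.004,0,0],
    [1,-0.0014,-0.008,0,0],
    [1,-0.0022,-0.012,0,0],
    [1,-0.0029,-0.016,0,0],
    [1,-0.0037,-0.02,0,0],
    [1,-0.0045,-0.024,0,0],
    [1,-0.0053,-0.028,0,0],
    [1,-0.0061,-0.032,0,0],
    [1,-0.007,-0.036,0,0],
    [1,-0.0079,-0.04,0,0]
  ]
}}

```text
clock: 15.08
tcp_pos: [497.8, -30.4, 236.8]
ee_rot: [0.0, 3.142, -0.0]
wrist_force: [0.6, -1.6, -1.8]
opening: 24.3
gripper_force: 39.0
```

>>> {"name": "move_arm", "arguments": {
  "plan": [
    [1,-0.0009,-0.004,0,0],
    [1,-0.0018,-0.008,0,0],
    [1,-0.0027,-0.012,0,0],
    [1,-0.0037,-0.016,0,0],
    [1,-0.0046,-0.02,0,0],
    [1,-0.0056,-0.024,0,0],
    [1,-0.0066,-0.028,0,0],
    [1,-0.0077,-0.032,0,0],
    [1,-0.0087,-0.036,0,0],
    [1,-0.0098,-0.04,0,0]
  ]
}}

```text
clock: 16.32
tcp_pos: [505.1, -60.4, 236.8]
ee_rot: [-0.0, -3.142, -0.0]
wrist_force: [-0.1, -0.6, -1.7]
opening: 24.1
gripper_force: 39.0
```

```bash
python3 - <<'E'
from h import *
o=bot.get_obs();p=o['tcp_pos'];print(p,o['wrist_force'],o['moment'],X(p[1])-.9)
E
```

```text
[505.09443422 -60.4030055  236.78872988] [-0.06446962 -0.5730243  -1.74434998] [ 0.08183428  0.02420612 -0.01306547] 505.09679158630865
```

>>> {"name": "move_arm", "arguments": {
  "plan": [
    [1,-0.0011,-0.004,0,0],
    [1,-0.0022,-0.008,0,0],
    [1,-0.0033,-0.012,0,0],
    [1,-0.0045,-0.016,0,0],
    [1,-0.0056,-0.02,0,0],
    [1,-0.0068,-0.024,0,0],
    [1,-0.008,-0.028,0,0],
    [1,-0.0092,-0.032,0,0],
    [1,-0.0105,-0.036,0,0],
    [1,-0.0117,-0.04,0,0]
  ]
}}

```text
clock: 17.58
tcp_pos: [513.9, -90.4, 236.8]
ee_rot: [0.0, 3.142, 0.0]
wrist_force: [0.2, 0.9, -1.8]
opening: 24.4
gripper_force: 39.0
```

>>> {"name": "move_arm", "arguments": {
  "plan": [
    [1,-0.0013,-0.004,0,0],
    [1,-0.0026,-0.008,0,0],
    [1,-0.0039,-0.012,0,0],
    [1,-0.0052,-0.016,0,0],
    [1,-0.0066,-0.02,0,0],
    [1,-0.008,-0.024,0,0],
    [1,-0.0094,-0.028,0,0],
    [1,-0.0108,-0.032,0,0],
    [1,-0.0122,-0.036,0,0],
    [1,-0.0137,-0.04,0,0]
  ]
}}

```text
clock: 18.82
tcp_pos: [524.1, -120.4, 236.8]
ee_rot: [-0.0, -3.142, 0.0]
wrist_force: [0.6, -0.2, -1.7]
opening: 24.6
gripper_force: 39.0
```

>>> {"name": "move_arm", "arguments": {
  "plan": [
    [1,-0.0015,-0.004,0,0],
    [1,-0.003,-0.008,0,0],
    [1,-0.0045,-0.012,0,0],
    [1,-0.006,-0.016,0,0],
    [1,-0.006,-0.016,0,0]
  ]
}}

```text
clock: 19.45
tcp_pos: [528.6, -132.4, 236.7]
ee_rot: [-0.001, -3.141, 0.0]
wrist_force: [0.3, 0.4, -1.9]
opening: 24.5
gripper_force: 39.0
```

```bash
python3 - <<'E'
from h import *
o=bot.get_obs();p=o['tcp_pos'];print(p,o['wrist_force'],o['moment'],X(p[1])-.9)
E
```

```text
[ 528.64217389 -132.44872235  236.7353372 ] [ 0.28387449  0.44026632 -1.91005402] [ 0.01851927 -0.01464312 -0.00419205] 528.7157728020694
```

Stroke complete. Lift slowly, then travel back over the rack.

>>> {"name": "move_arm", "arguments": {
  "plan": [
    [1,0,0,-0.004,0],
    [1,0,0,-0.008,0],
    [1,0,0,-0.012,0],
    [1,0,0,-0.016,0],
    [1,0,0,-0.03,0],
    [1,0,0,-0.05,0],
    [1,0,0,-0.076,0],
    [1,0,0,-0.076,0]
  ]
}}

```text
clock: 20.45
tcp_pos: [529.6, -132.7, 296.3]
ee_rot: [0.0, 3.137, -0.003]
wrist_force: [0.1, 0.6, -1.6]
opening: 24.1
gripper_force: 39.0
```

```bash
python3 - <<'E'
from h import *
o=bot.get_obs();print(o['tcp_pos'],o['opening'])
plan([478,360,294],104.4)
E
```

```text
[ 529.64048751 -132.69498223  296.26646049] 24.145410296463915
shift [0.0689 0.6569 0.0014] turn -0.08 yYaw 89.99 clock 20.45 |d| 495.3990535959527
```

>>> {"name": "move_arm", "arguments": {
  "plan": [
    [1,0.069,0.07,0.001,0],
    [1,0.069,0.14,0.001,0],
    [1,0.069,0.21,0.001,-0.02],
    [1,0.069,0.28,0.001,-0.04],
    [1,0.069,0.35,0.001,-0.06],
    [1,0.069,0.42,0.001,-0.08],
    [1,0.069,0.49,0.001,-0.08],
    [1,0.069,0.56,0.001,-0.08],
    [1,0.069,0.62,0.001,-0.08],
    [1,0.069,0.657,0.001,-0.08]
  ]
}}

```text
clock: 21.7
tcp_pos: [476.2, 362.7, 292.2]
ee_rot: [0.396, -3.115, 0.0]
wrist_force: [0.4, -0.1, -1.5]
opening: 24.3
gripper_force: 39.0
```

>>> {"name": "move_arm", "arguments": {
  "plan": [
    [1,0,0,0,0],
    [1,0,0,0,0],
    [1,0,0,0,0]
  ]
}}

```text
clock: 22.08
tcp_pos: [477.1, 359.4, 293.1]
ee_rot: [0.392, -3.117, 0.001]
wrist_force: [-0.8, -0.6, -1.1]
opening: 24.0
gripper_force: 39.0
```

```bash
python3 - <<'E'
from h import *
o=bot.get_obs();print(o['tcp_pos'],o['opening'])
plan([477.3,360.2,130],104.4)
a=take('wrist','w6')['color'].astype(int);b=load('w4')['color'].astype(int)
# slot location relative to image: template match of the slot seen in w4
T=load('w4')['color'][160:190,300:340];r=cv2.matchTemplate(a.astype(np.uint8)[150:200,285:355],T,cv2.TM_CCOEFF_NORMED)
m=cv2.minMaxLoc(r);print(m[1],np.array(m[3])+[285,150],'ref',(300,160))
E
```

```text
[477.10071947 359.41211399 293.10332623] 24.039998379348525
shift [-0.0005  0.001   0.2175] turn -0.0005 yYaw 104.32 clock 22.075 |d| 163.10535093400162
0.9854699373245239 [301 160] ref (300, 160)
```

Back over the slot within 1 px of the view from the lift. Lower it gently.

>>> {"name": "move_arm", "arguments": {
  "plan": [
    [1,0,0.0005,0.04,0],
    [1,0,0.0005,0.08,0],
    [1,0,0.0005,0.11,0],
    [1,0,0.0005,0.135,0],
    [1,0,0.0005,0.16,0],
    [1,0,0.0005,0.18,0],
    [1,0,0.0005,0.2,0],
    [1,0,0.0005,0.215,0],
    [1,0,0.0005,0.228,0],
    [1,0,0.0005,0.228,0]
  ]
}}

```text
clock: 23.38
tcp_pos: [476.4, 360.7, 121.2]
ee_rot: [0.393, -3.115, 0.001]
wrist_force: [-1.3, -1.3, -1.6]
opening: 24.2
gripper_force: 39.0
```

>>> {"name": "move_arm", "arguments": {
  "plan": [
    [1,0,0,0,0],
    [1,0,0,0,0]
  ]
}}

```text
clock: 23.62
tcp_pos: [477.2, 361.1, 122.7]
ee_rot: [-0.394, 3.116, 0.001]
wrist_force: [0.3, 0.5, -2.4]
opening: 24.2
gripper_force: 39.0
```

Still carrying its weight (Fz −2 N); about 5 mm remains to seat.

>>> {"name": "move_arm", "arguments": {
  "plan": [
    [1,0,0,0.003,0],
    [1,0,0,0.005,0],
    [1,0,0,0.0065,0],
    [1,0,0,0.0065,0]
  ]
}}

```text
clock: 24.12
tcp_pos: [476.7, 360.9, 117.0]
ee_rot: [0.393, -3.117, 0.0]
wrist_force: [0.3, -1.0, -1.9]
opening: 24.5
gripper_force: 39.0
```

>>> {"name": "move_arm", "arguments": {
  "plan": [
    [1,0,0,0.0013,0],
    [1,0,0,0.0013,0]
  ]
}}

```text
clock: 24.38
tcp_pos: [476.8, 360.9, 116.1]
ee_rot: [0.393, -3.117, 0.0]
wrist_force: [0.3, -0.2, -1.0]
opening: 23.9
gripper_force: 39.0
```

The load is coming off, so the guard is on the rails. Open gradually.

>>> {"name": "move_arm", "arguments": {
  "plan": [
    [0.4,0,0,0,0],
    [0.3,0,0,0,0],
    [0,0,0,0,0],
    [-0.5,0,0,0,0],
    [-1,0,0,0,0],
    [-1,0,0,0,0],
    [-1,0,0,0,0],
    [-1,0,0,0,0]
  ]
}}

```text
clock: 25.38
tcp_pos: [476.8, 360.9, 116.2]
ee_rot: [-0.393, 3.117, -0.0]
wrist_force: [-0.5, 0.7, 0.1]
opening: 88.1
gripper_force: 0.0
```

>>> {"name": "move_arm", "arguments": {
  "plan": [
    [-1,0,0,-0.03,0],
    [-1,0,0,-0.07,0],
    [-1,0,0,-0.12,0],
    [-1,0,0,-0.17,0],
    [-1,-0.065,0,-0.233,0],
    [-1,-0.065,0,-0.233,0],
    [-1,-0.065,-0.007,-0.233,0],
    [-1,-0.065,-0.007,-0.233,0]
  ]
}}

```text
clock: 26.38
tcp_pos: [524.1, 367.1, 289.2]
ee_rot: [0.393, -3.113, 0.002]
wrist_force: [0.3, -0.1, -0.1]
opening: 92.9
gripper_force: 0.0
```

```bash
python3 - <<'E'
from h import *
o=bot.get_obs();print(o['tcp_pos'],o['opening'])
s=take('wrist','w7')['color'];r=load('w3')['color']
T=r[105:155,300:350] # rake dome+guard in w3
res=cv2.matchTemplate(s[90:170,285:365],T,cv2.TM_CCOEFF_NORMED);m=cv2.minMaxLoc(res);print('rake',m[1],np.array(m[3])+[285,90],'ref 300 105')
T=r[195:245,300:350]
res=cv2.matchTemplate(s[180:260,285:365],T,cv2.TM_CCOEFF_NORMED);m=cv2.minMaxLoc(res);print('brush',m[1],np.array(m[3])+[285,180],'ref 300 195')
E
```

```text
[524.06818566 367.08810461 289.16231027] 92.92132272606369
rake 0.9758362174034119 [300 107] ref 300 105
brush 0.9958428144454956 [299 198] ref 300 195
```

The rake and brush both match their original positions. The 2–3 px shift is common to both and comes from the camera pose. The gripper is clear, so I'll hand in.

```bash
python3 -c "
from workcell import bot
print(bot.close_job())"
```

```text
the job is handed in; nothing more can be done
None
```

I raked the lower run from the wide end to the narrow end, hung the rake back in its slot with the brush undisturbed, and handed the job in at about 26 s of the 67 s limit; no verdict came back.

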